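# Pack the repair kit tray

### The job

Pack the repair kit for the brown canvas case: set the red rivet tin, the beech block, the brown cone of thread and the white-lidded jar in the plywood tray, each the same way up as it is now, in the insert whose cut-out is made for its shape and down on that cut-out's yellow floor. The blue cone of thread and the blue case belong to another job: leave them standing where they are. Let go of everything at the end.

Things in the scene. Friction and masses are not known exactly. Their poses are not given: they have to be found in the camera images.
- tin_mid (a point): Red rivet tin with a closed lid, a box 42 (its x) x 60 (its y) x 34 mm high, 90 g, loose, lid up on the bench. The point is its centre, 17 mm above its underside; z is up. Goes into insert_tin, long side along that insert's y (either way round).
- block_mid (a point): Beech burnishing block, plain pale wood, 26 (its x) x 70 (its y) x 22 mm high, 30 g, loose, lying flat. The point is its centre, 11 mm above its underside; z is up. Goes into insert_block, long side along that insert's y (either way round).
- brown_mid (a point): Brown cone of waxed thread, standing, 54 mm across near its foot, about 45 mm half-way up, narrowing to a paler collar at the top, 85 mm high, 80 g, loose. The point is on its axis, 42.5 mm above its underside; z is up. Half-way up is a good place to grip it. Goes into insert_cone.
- jar_mid (a point): Small clear screw jar with pale grey-white filling and a white lid, 44 mm across the lid (z 50 to 55 mm), 39 mm across the body, 55 mm high, 90 g, loose, standing; grip it by the lid. The point is on its axis, 27.5 mm above its underside; z is up. (The bare white cap lying on the bench, 36 mm across and 18 mm high, is not it.) Goes into insert_jar.
- blue_mid (a point): Look-alike to leave alone: cone of the same size and shape as the brown one, but blue thread. The point is on its axis, 42.5 mm above its underside.
- case_mid (a point): Look-alike to leave alone: closed blue case, 50 (its x) x 70 (its y) x 24 mm high. The point is its centre, 12 mm above its underside.
- insert_tin_floor (a point): Dark insert, 112 mm square, in any quarter of the 250 mm plywood tray (inserts 114 mm apart, walls 27 mm high). Yellow-floored cut-out 58 (its x) x 76 mm (its y), 12 mm deep, crossed by an open dark finger channel 32 mm wide along x at the same depth. Point: centre of that floor, 12 mm above the bench; dark top 12 mm, tray rim 15 mm above it; z up, x and y along the insert's sides.
- insert_block_floor (a point): Insert like insert_tin, yellow-floored cut-out 42 (its x) x 86 mm (its y), 12 mm deep, crossed by an open dark finger channel 40 mm wide along x at the same depth. Point: centre of that floor, 12 mm above the bench; the dark top is 12 mm above the point; z up.
- insert_cone_floor (a point): Insert like insert_tin but with the larger round well, 70 mm across, 12 mm deep, yellow floor. Point: centre of that floor, 12 mm above the bench; the dark top is 12 mm above the point; z up.
- insert_jar_floor (a point): Insert like insert_tin but with the smaller round well, 53 mm across, 12 mm deep, yellow floor. Point: centre of that floor, 12 mm above the bench; the dark top is 12 mm above the point; z up.
Not all that is in view belongs to the job. Several things look just like the part that bears blue_mid: the one meant starts farthest to the robot's left.

How it is judged:
By the outcome, as a careful person would: the job done as asked, in the order asked, and still so for the second after the job is handed in, with the robot touching nothing.
It also fails if it takes over 115 s, if anything falls off the work surface, if the arm or the gripper's body presses on something with over 40 N, if the wrist force passes 120 N, or if a joint passes its speed limit or range.

### The arm

A 7-joint arm with a two-finger parallel gripper is mounted at the origin on a cart in front of the work surface, level with it; the furniture and walls round the work are solid. World frame = base frame: x ahead of the robot, y to its left, z up, the work surface at z = 0. Lengths are in m, angles in degrees, forces in N, time in s.
With the tool pointing down it reaches from about 0.4 to 0.85 m from the base axis. Payload 10.4 kg.
Tool frame: the origin (TCP) lies midway between the tips of the shut fingers; the grasp point (between the pads) lies 19 mm behind it (robot.pinch_z is the distance from the TCP to the grasp point, in m); z points along the fingers, y is the line along which they close (so a half turn about z gives the same grasp; the last joint's range is limited). The gripper opens to 85 mm and grips with 20 to 120 N. Pads are 22 mm wide; open, the fingers measure 114 mm over their backs; the gripper's body (76 mm by 85 mm) begins 54 mm behind the grasp point. The pads swing forward as they close: fully open they stand 13 mm farther back than shut.
Start: joints at [-72.972, 19.034, -3.707, 83.658, 1.238, 77.344, -5.071], TCP at [0.196, 0.593, 0.191] pointing down, gripper open.
Joint ranges: [-148.97, 148.97], [-28.65, 121.19], [-84.17, 76.75], [9.2, 138.47], [-72.65, 252.65], [3.7, 117.97], [-149.18, 149.18]. Speed limits (degrees/s): [127.2, 127.2, 159.86, 159.86, 180, 180, 180].

### API

Orientations are given as a 3x3 rotation matrix whose columns are the frame's x, y, z axes.
In Python, from plant import robot gives the robot as it stands.
- The arm moves only by the tool step_arm, never from a script. Its arguments are lists of equal length, an entry for each row: "gripper": the opening, from 0 (shut) to 1 (fully open); "translation": the shift along the world's x, y, z in m, a list of three; "roll": the turn about the world's z in rad. A call has exactly 10 rows; each row shifts and turns the commanded pose from where the row before left it; what a row does not reach is not made up. A row lasts 1/8 s, in which the tool goes at most 62.5 mm and 10.7 degrees, less where a joint would pass 70% of its speed; a pose out of reach is approached as far as the arm can. A call with a gripper value outside its range is refused whole. The fingers move at their own pace and stop on an object; the grip force is fixed at half the most. Time passes only in rows, so rows that do not move let the fingers close, or fill a call up. It gives the time, the measured TCP pose, the force, the opening and the grip force at its end, in the units of the state.
- robot.state(): the state, without advancing time (a new reading comes with each control period).
- robot.grab_frame(name): name is "side" or "top"; returns the picture (384x512x3 uint8, red, green, blue); there is no depth.
- robot.camera_info(name): a dict with "fx", "fy", "cx", "cy" (pixels), "R" (3x3) and "t" (3): a world point X has camera coordinates R X + t. Camera axes: x right, y down, z forward; pixel columns grow to the right and rows downward; lengths in m; the calibration is good to about 2 mm. A picture is of the moment at which its call begins. camera_info takes no time and is no camera call.
- robot.hand_in(): hands the job in; it is judged then, once.
The state is a dict: "t": time; "joints": joint angles; "qvel": joint speeds; "joint_torque": joint torques, N m; "ee_pos": TCP position; "orientation": TCP orientation; "force": force on the tool from outside, world axes, zero at the start; "torque": the same for the moment, N m; "opening": opening from 0.0 (shut) to 1.0 (fully open); "gripper_force": force on a finger pad.
Only numpy, scipy, OpenCV 4.12 (cv2) and the standard library are available. Lean on these libraries where they do the work, as an engineer would, in place of code of your own. Each camera call takes 0.05 s, during which the arm holds its last target. There are 200 camera calls.

## Working session

There is one attempt and no reset: what is moved stays moved. The work goes in short steps, Python scripts to look and compute and a tool call to move; the robot and the scene stay as the last step left them, time stands still between calls to the robot, and variables do not carry over. Pictures are saved under pics/ and viewed, at most 14 in all, crops included, and the job is handed in when it is done.

Besides the shell and the picture viewer there is one more tool, called after ">>>" by a JSON object that holds its "method" and its "body", one argument or row to a line. step_arm: Moves the arm, as the interface text tells. Its arguments: {"type":"object","properties":{"gripper":{"type":"array","items":{"type":"number"}},"translation":{"type":"array","items":{"type":"array","items":{"type":"number"}}},"roll":{"type":"array","items":{"type":"number"}}},"required":["gripper","translation","roll"]}

```bash
ls; mkdir -p pics
python3 - <<'E'
from plant import robot
import cv2, numpy as np
for n in("top","side"):
    im=robot.grab_frame(n); cv2.imwrite(f"pics/{n}0.png",im[:,:,::-1])
    c=robot.camera_info(n); R=np.array(c["R"]);print(n,c["fx"],c["cx"],c["cy"],"C",-R.T@np.array(c["t"]),R.round(3).tolist())
print(robot.state(), robot.pinch_z)
E
```

```text
pics
top 448.16382315403104 258.41500059265934 187.85569877883336 C [0.32046063 0.0018075  1.24050264] [[-0.029, -1.0, 0.009], [-0.99, 0.027, -0.139], [0.139, -0.013, -0.99]]
side 451.69587906133785 245.31769471283818 195.2079350841724 C [ 0.00249042 -0.96216459  0.79481117] [[0.888, -0.459, -0.019], [-0.269, -0.485, -0.832], [0.373, 0.744, -0.554]]
{'t': 0.1, 'joints': array([-72.97324339,  19.07017481,  -3.70815532,  83.70006824,
         1.23600923,  77.34385376,  -5.07090952]), 'qvel': array([ 0.01953606, -0.09600517,  0.02975604, -0.16588172,  0.14316549,
        0.00282173,  0.02030598]), 'joint_torque': array([ 1.06952724e-03, -6.26738191e+01,  4.89560002e-02, -3.92433679e+01,
        1.62026327e-02,  6.84787519e-03, -2.56955195e-05]), 'ee_pos': array([0.19633224, 0.59295676, 0.19068509]), 'orientation': array([[-9.49315371e-01,  3.14324956e-01, -3.84529734e-04],
       [ 3.14325191e-01,  9.49314563e-01, -1.23913469e-03],
       [-2.44512801e-05, -1.29719699e-03, -9.99999158e-01]]), 'force': array([-0.45287654,  0.05264885,  0.1981706 ]), 'torque': array([ 0.07636949, -0.00823952, -0.02033997]), 'gripper_force': 0.0, 'opening': 1.0025317196857195} 0.0187
```

View pics/top0.png

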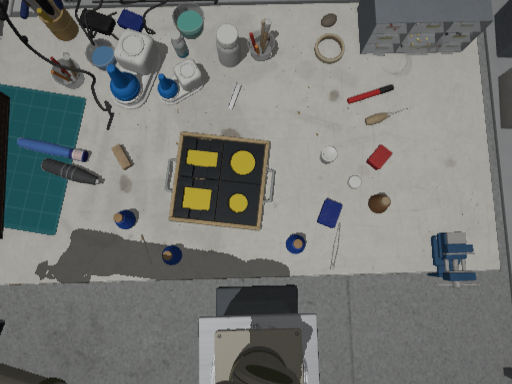

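View pics/side0.png

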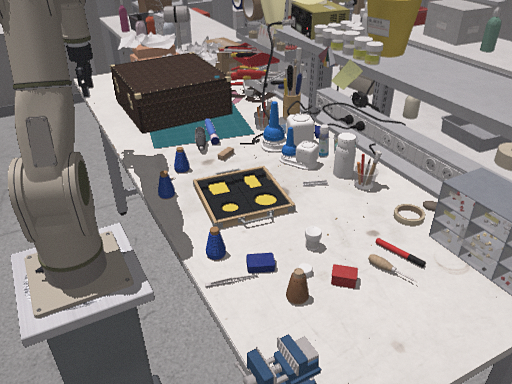

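The top view shows the tray at about (220,180): the block insert is top-left, tin bottom-left, cone top-right and jar bottom-right. The tin is at (379,157), the beech block at (121,157), the brown cone at (379,203), the jar at (329,154) and the bare cap at (354,182). The blue cones are at (125,218), (172,254) and (296,243), and the blue case is at (330,212). The side view shows the same things: tin (344,276), cone (297,286), jar (313,238), block (226,153).

```bash
cat > h.py <<'E'
from plant import robot
import cv2, numpy as np
def cam(n): 
    c=robot.camera_info(n); return c,np.array(c["R"]),np.array(c["t"])
def cast(n,uv,z):
    c,R,t=cam(n); uv=np.atleast_2d(np.asarray(uv,float)); C=-R.T@t
    d=np.c_[(uv[:,0]-c["cx"])/c["fx"],(uv[:,1]-c["cy"])/c["fy"],np.ones(len(uv))]@R
    return C+d*((z-C[2])/d[:,2])[:,None]
def proj(n,X):
    c,R,t=cam(n); p=R@np.asarray(X)+t; return np.array([c["fx"]*p[0]/p[2]+c["cx"],c["fy"]*p[1]/p[2]+c["cy"]])
def blobs(im,lo,hi,roi,amin=20):
    hsv=cv2.cvtColor(im,cv2.COLOR_RGB2HSV); m=cv2.inRange(hsv,np.array(lo),np.array(hi))
    k=np.zeros_like(m); x0,y0,x1,y1=roi; k[y0:y1,x0:x1]=m[y0:y1,x0:x1]
    n,l,s,c=cv2.connectedComponentsWithStats(k)
    return [(tuple(c[i].round(1)),s[i,4],l==i) for i in range(1,n) if s[i,4]>=amin]
def rect(n,mask,z):
    p=np.argwhere(mask)[:,::-1]; w=cast(n,p,z)[:,:2]
    r=cv2.minAreaRect((w*1000).astype(np.float32)); return np.round(r[0],1),np.round(r[1],1),round(r[2],1),(w.mean(0)*1000).round(1)
E
python3 - <<'E'
from h import *
T=cv2.imread("pics/top0.png")[:,:,::-1].copy();S=cv2.imread("pics/side0.png")[:,:,::-1].copy()
def rep(name,n,im,lo,hi,roi,z):
    for c,a,m in blobs(im,lo,hi,roi): print(name,n,c,a,*rect(n,m,z))
rep("yel","top",T,(20,120,120),(35,255,255),(170,130,275,230),.012)
rep("yel","side",S,(20,120,120),(35,255,255),(190,160,300,225),.012)
rep("tin","top",T,(0,120,50),(8,255,255),(360,140,400,175),.017)
rep("tin","side",S,(0,120,50),(8,255,255),(325,255,365,295),.017)
rep("block","top",T,(5,45,60),(25,200,255),(105,140,140,172),.011)
rep("block","side",S,(5,45,60),(25,200,255),(212,143,242,164),.011)
rep("brown","top",T,(0,50,20),(25,255,255),(360,185,400,220),.0425)
rep("brown","side",S,(0,50,20),(25,255,255),(280,262,315,308),.0425)
def crop(im,x,y,r): return cv2.resize(im[y-r:y+r,x-r:x+r],(260,260),interpolation=cv2.INTER_NEAREST)
r1=[crop(T,379,157,20),crop(T,122,157,20),crop(T,329,156,20)]
r2=[crop(S,344,276,26),crop(S,226,153,20),crop(S,312,240,26)]
cv2.imwrite("pics/crops.png",np.vstack([np.hstack(r1),np.hstack(r2)])[:,:,::-1])
E
```

```text
yel top (np.float64(201.8), np.float64(158.0)) 433 [581.4 141. ] [82.8 42.7] 82.1 [581.7 141. ]
yel top (np.float64(242.5), np.float64(162.1)) 449 [565.8  27.8] [64.2 65.3] 88.5 [566.8  27.9]
yel top (np.float64(196.6), np.float64(198.4)) 553 [468.3 156.5] [72.8 59. ] 82.1 [468.5 156.5]
yel top (np.float64(238.0), np.float64(202.6)) 262 [452.6  41.5] [46.8 49.8] 88.9 [453.8  42.9]
yel side (np.float64(251.7), np.float64(180.9)) 150 [585.5 154.7] [72.8 43.2] 82.8 [586.5 153.7]
yel side (np.float64(218.3), np.float64(187.8)) 188 [472.4 169.6] [62.1 58.1] 82.1 [473.  168.9]
yel side (np.float64(265.1), np.float64(199.3)) 181 [574.3  40.1] [54.9 64.7] 61.1 [572.4  38.8]
yel side (np.float64(229.8), np.float64(207.1)) 101 [458.9  53.9] [42.6 42.8] 32.9 [458.9  53.8]
tin top (np.float64(378.8), np.float64(157.0)) 330 [ 569.9 -352.5] [41.  65.7] 48.2 [ 570.2 -352.9]
tin side (np.float64(344.2), np.float64(274.6)) 307 [ 573.3 -348.8] [73.2 58.1] 51.1 [ 576.8 -345.9]
block top (np.float64(121.3), np.float64(156.6)) 255 [592.  365.4] [72.9 28. ] 29.5 [591.7 365.5]
block side (np.float64(225.4), np.float64(153.1)) 133 [595.3 372. ] [92.1 46.5] 29.2 [593.9 371.4]
brown top (np.float64(378.6), np.float64(203.0)) 319 [ 437.5 -337.6] [59.8 46. ] 88.4 [ 438.7 -336.5]
brown side (np.float64(297.2), np.float64(287.5)) 608 [ 438.9 -341.4] [115.   49.5] 61.6 [ 438.  -348.4]
```

View pics/crops.png

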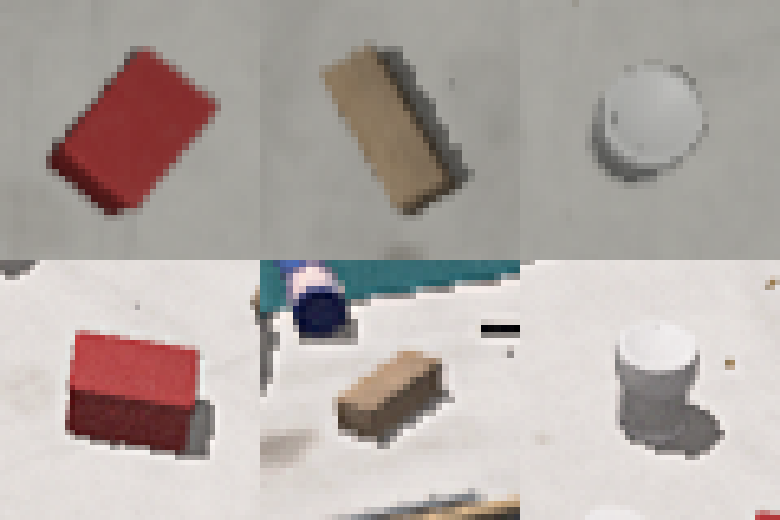

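The crops show the tin's short side heading about 50°, the block's long side heading about 29.5°, and the jar's lid centred near pixel (329,154). The tray yaw is -7.8°, so the inserts sit at: tin (0.4675,0.1555), block (0.5805,0.140), cone (0.565,0.027), jar (0.452,0.0425).

>>> {"method": "step_arm", "body": {
  "gripper": [1,1,1,1,1,1,1,1,1,1],
  "translation": [
    [0.03,-0.04,0],
    [0.03,-0.04,0],
    [0.03,-0.04,0],
    [0.03,-0.04,0],
    [0.03,-0.04,0],
    [0.03,-0.04,0],
    [0.03,-0.04,0],
    [0.03,-0.04,0],
    [0.03,-0.04,0],
    [0.03,-0.04,0]
  ],
  "roll": [-0.038,-0.038,-0.038,-0.038,-0.038,-0.038,-0.038,-0.038,-0.038,-0.038]
}}

```text
t: 1.35
ee_pos: [0.4971, 0.1919, 0.1913]
orientation: [[-0.764, 0.645, -0.0], [0.645, 0.764, 0.0], [0.0, -0.0, -1.0]]
force: [0.8, 0.7, -0.8]
opening: 0.999
gripper_force: 0.0
```

>>> {"method": "step_arm", "body": {
  "gripper": [1,1,1,1,1,1,1,1,1,1],
  "translation": [
    [0.0073,-0.0543,0],
    [0.0073,-0.0543,0],
    [0.0073,-0.0543,0],
    [0.0073,-0.0543,0],
    [0.0073,-0.0543,0],
    [0.0073,-0.0543,-0.01],
    [0.0073,-0.0543,-0.02],
    [0.0073,-0.0543,-0.02],
    [0.0073,-0.0543,-0.02],
    [0.0073,-0.0543,-0.02]
  ],
  "roll": [0,0,0,0,0,0,0,0,0,0]
}}

```text
t: 2.6
ee_pos: [0.5697, -0.3509, 0.1003]
orientation: [[-0.766, 0.643, -0.0], [0.643, 0.766, 0.001], [0.001, 0.0, -1.0]]
force: [1.3, 0.9, 0.9]
opening: 1.001
gripper_force: 0.0
```

Run:
```python
from h import *
o=[]
for n in("top","side"):
    im=robot.grab_frame(n); p=proj(n,robot.state()["ee_pos"]).astype(int); p=np.clip(p,50,330 if 0 else 400)
    y0=max(0,min(p[1]-50,284)); x0=max(0,min(p[0]-50,412)); o.append(cv2.resize(im[y0:y0+100,x0:x0+100],(400,400),interpolation=cv2.INTER_NEAREST)); print(x0,y0)
cv2.imwrite("pics/a1.png",np.hstack(o)[:,:,::-1]); print(robot.state()["ee_pos"])
```

```text
339 102
296 203
[ 0.56544103 -0.35596509  0.09776789]
```

View pics/a1.png

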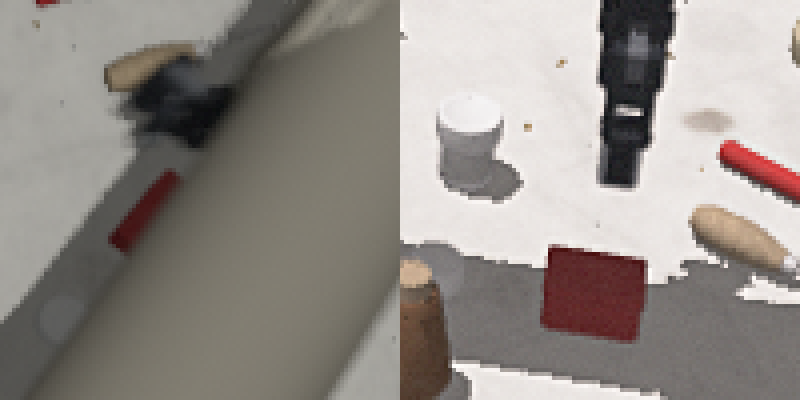

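The arm hides most of the top view (tin visible at about (375,153)). In the side view the fingers sit just above the tin at (345,276), within the 21 mm margin.

>>> {"method": "step_arm", "body": {
  "gripper": [1,1,1,1,1,1,1,1,1,1],
  "translation": [
    [0,0,0],
    [0,0,0],
    [0,0,-0.02],
    [0,0,-0.02],
    [0,0,-0.02],
    [0,0,-0.02],
    [0,0,-0.017],
    [0,0,0],
    [0,0,0],
    [0,0,0]
  ],
  "roll": [0,0,0,0,0,0,0,0,0,0]
}}

```text
t: 3.95
ee_pos: [0.57, -0.3501, 0.0053]
orientation: [[-0.765, 0.644, 0.001], [0.644, 0.765, -0.001], [-0.001, 0.0, -1.0]]
force: [-0.4, 1.4, 0.5]
opening: 0.999
gripper_force: 0.0
```

Run:
```python
from h import *
im=robot.grab_frame("side"); p=proj("side",robot.state()["ee_pos"]); print(p,robot.state()["ee_pos"])
cv2.imwrite("pics/a2.png",cv2.resize(im[220:310,290:400],(660,540),interpolation=cv2.INTER_NEAREST)[:,:,::-1])
```

```text
[342.50383525 279.98678129] [ 0.56997941 -0.34994734  0.00528783]
```

View pics/a2.png

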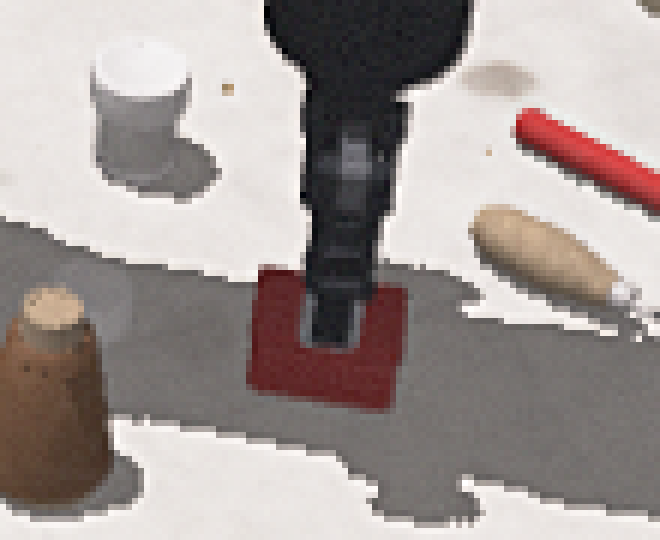

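The near finger is centred on the tin's long side, at about (345,277). I'll close the gripper and lift.

>>> {"method": "step_arm", "body": {
  "gripper": [0,0,0,0,0,0,0,0,0,0],
  "translation": [
    [0,0,0],
    [0,0,0],
    [0,0,0],
    [0,0,0],
    [0,0,0],
    [0,0,0],
    [0,0,0],
    [0,0,0.01],
    [0,0,0.03],
    [0,0,0.04]
  ],
  "roll": [0,0,0,0,0,0,0,0,0,0]
}}

```text
t: 5.25
ee_pos: [0.569, -0.3494, 0.0853]
orientation: [[-0.765, 0.644, -0.001], [0.644, 0.765, 0.0], [0.001, -0.0, -1.0]]
force: [0.5, -0.7, 0.4]
opening: 0.004
gripper_force: 0.0
```

>>> {"method": "step_arm", "body": {
  "gripper": [1,1,1,1,1,1,1,1,1,1],
  "translation": [
    [0,0,0.03],
    [0,0,0.03],
    [-0.01,0.05,0.02],
    [-0.01,0.05,0],
    [-0.01,0.05,0],
    [-0.01,0.05,0],
    [0,0,0],
    [0,0,0],
    [0,0,0],
    [0,0,0]
  ],
  "roll": [0,0,0,0,0,0,0,0,0,0]
}}

```text
t: 6.5
ee_pos: [0.5294, -0.1509, 0.1644]
orientation: [[-0.764, 0.646, -0.0], [0.646, 0.764, -0.0], [-0.0, -0.0, -1.0]]
force: [-0.2, -0.1, 0.2]
opening: 1.001
gripper_force: 0.0
```

Run:
```python
from h import *
o=[]
for n,x0,y0 in(("top",310,100),("side",270,210)):
    im=robot.grab_frame(n); cv2.imwrite(f"pics/b_{n}.png",im[:,:,::-1]); o.append(cv2.resize(im[y0:y0+120,x0:x0+120],(400,400),interpolation=cv2.INTER_NEAREST))
    for c,a,m in blobs(im,(0,120,30),(8,255,255),(325,140,400,300)): print(n,c,a,*rect(n,m,.017))
cv2.imwrite("pics/a3.png",np.hstack(o)[:,:,::-1])
```

```text
top (np.float64(380.6), np.float64(156.8)) 265 [ 569.5 -353. ] [39.7 65.7] 48.2 [ 570.7 -357.9]
side (np.float64(362.0), np.float64(163.5)) 39 [969.   63.6] [135.3   6.3] 47.9 [968.2  62.7]
side (np.float64(388.1), np.float64(245.8)) 127 [ 743.7 -313.2] [22.8 73.6] 15.5 [ 744.7 -313.9]
side (np.float64(344.1), np.float64(274.4)) 336 [ 573.8 -348. ] [73.4 58.8] 49.0 [ 577.  -345.2]
```

View pics/a3.png

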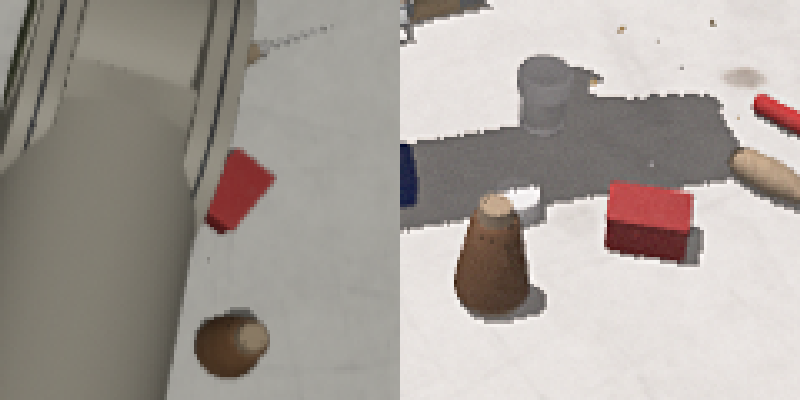

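The tin hasn't moved: (380,157) in the top view and (344,274) in the side view, so the fingers closed on nothing. I'll check where the fingertips appear against the reported TCP.

Run:
```python
from h import *
s=robot.state();e=s["ee_pos"];y=s["orientation"][:,1]
print(e,"tcp",proj("side",e))
for k in(-.05,.05): print(proj("side",e+k*y), proj("side",e+k*y+[0,0,.013]),proj("side",e+k*y+[0,0,.04]))
n=np.array([.57,-.35,.005]);
for z in (0.005,.018,.035,.05): print(z,proj("side",n-.05*y+[0,0,z-.005]))
im=cv2.imread("pics/b_side.png"); p=proj("side",e).astype(int); print(p)
x0,y0=p[0]-50,p[1]-50
cv2.imwrite("pics/a4.png",cv2.resize(im[y0:y0+90,x0:x0+100],(600,540),interpolation=cv2.INTER_NEAREST))
```

```text
[ 0.52936878 -0.15044533  0.16434096] tcp [287.32607564 190.95301307]
[284.34623856 201.86824709] [284.49953627 197.47914203] [284.82441628 188.17742123]
[290.1033127  180.77990909] [290.28118553 176.56260719] [290.65762506 167.63735884]
0.005 [341.50440355 294.84804236]
0.018 [342.05378609 290.90586969]
0.035 [342.78361044 285.66891109]
0.05 [343.43856096 280.96922036]
[287 190]
```

View pics/a4.png

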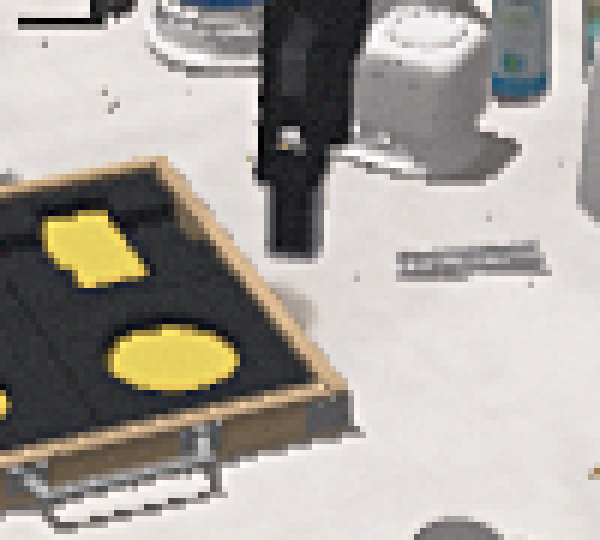

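The near fingertip shows at (286,183) but should be at (284,197). So the real fingertips sit about 44 mm higher than the reported TCP, which explains the miss, and the horizontal position agrees. I'll go lower in small steps and watch the force.

>>> {"method": "step_arm", "body": {
  "gripper": [1,1,1,1,1,1,1,1,1,1],
  "translation": [
    [0.01,-0.05,0],
    [0.011,-0.05,0],
    [0.01,-0.05,0],
    [0.01,-0.05,0],
    [0,0,-0.03],
    [0,0,-0.03],
    [0,0,-0.03],
    [0,0,-0.03],
    [0,0,-0.03],
    [0,0,-0.01]
  ],
  "roll": [0,0,0,0,0,0,0,0,0,0]
}}

```text
t: 7.85
ee_pos: [0.5693, -0.3492, 0.0024]
orientation: [[-0.765, 0.644, -0.003], [0.644, 0.765, 0.001], [0.003, -0.001, -1.0]]
force: [-0.5, -1.1, 1.2]
opening: 1.002
gripper_force: 0.0
```

>>> {"method": "step_arm", "body": {
  "gripper": [1,1,1,1,1,1,1,1,1,1],
  "translation": [
    [0,0,0],
    [0,0,-0.005],
    [0,0,-0.005],
    [0,0,-0.005],
    [0,0,-0.005],
    [0,0,-0.005],
    [0,0,-0.005],
    [0,0,0],
    [0,0,0],
    [0,0,0]
  ],
  "roll": [0,0,0,0,0,0,0,0,0,0]
}}

```text
t: 9.1
ee_pos: [0.5706, -0.3498, -0.0253]
orientation: [[-0.765, 0.644, 0.0], [0.644, 0.765, -0.0], [-0.0, 0.0, -1.0]]
force: [0.1, -0.5, 0.2]
opening: 1.0
gripper_force: 0.0
```

Run:
```python
from h import *
im=robot.grab_frame("side"); p=proj("side",robot.state()["ee_pos"]); print(p,robot.state()["ee_pos"])
cv2.imwrite("pics/a5.png",cv2.resize(im[220:310,290:400],(660,540),interpolation=cv2.INTER_NEAREST)[:,:,::-1])
```

```text
[341.40841214 288.82493481] [ 0.57058949 -0.34971283 -0.02535787]
```

View pics/a5.png

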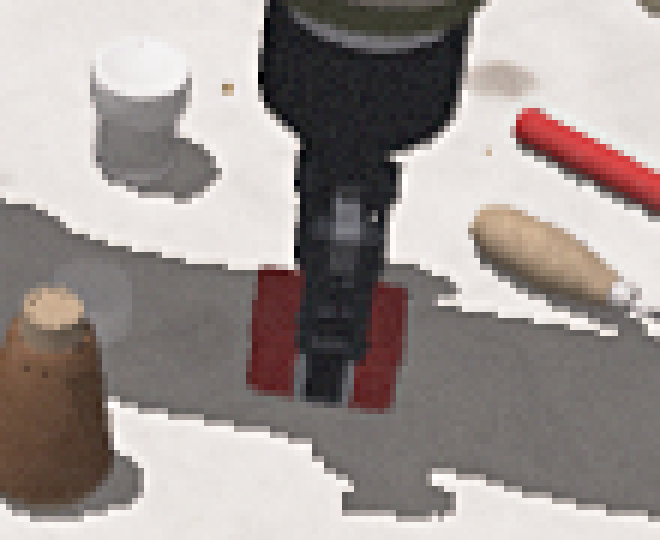

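The tip now shows at (344,287), about 32 mm up, and there is no contact, which confirms the 44 mm offset. I'll go 15 mm lower and close.

>>> {"method": "step_arm", "body": {
  "gripper": [1,1,1,1,0,0,0,0,0,0],
  "translation": [
    [0,0,-0.005],
    [0,0,-0.005],
    [0,0,-0.005],
    [0,0,0],
    [0,0,0],
    [0,0,0],
    [0,0,0],
    [0,0,0],
    [0,0,0],
    [0,0,0]
  ],
  "roll": [0,0,0,0,0,0,0,0,0,0]
}}

```text
t: 10.4
ee_pos: [0.5708, -0.3499, -0.0401]
orientation: [[-0.765, 0.644, 0.001], [0.644, 0.765, -0.0], [-0.001, 0.0, -1.0]]
force: [-0.2, 0.1, 5.6]
opening: 0.487
gripper_force: 60.5
```

>>> {"method": "step_arm", "body": {
  "gripper": [0,0,0,0,0,0,0,0,0,0],
  "translation": [
    [0,0,0.02],
    [0,0,0.04],
    [0,0,0.04],
    [-0.01,0.05,0.01],
    [-0.01,0.05,0],
    [-0.01,0.05,0],
    [-0.01,0.05,0],
    [-0.01,0.05,0],
    [-0.01,0.05,0],
    [-0.01,0.05,0]
  ],
  "roll": [0,0,0,-0.1,-0.1,-0.1,-0.1,-0.1,-0.1,-0.1]
}}

```text
t: 11.65
ee_pos: [0.5, 0.002, 0.0703]
orientation: [[-0.167, 0.986, 0.001], [0.986, 0.167, 0.001], [0.001, 0.001, -1.0]]
force: [0.3, 0.4, -0.3]
opening: 0.488
gripper_force: 60.0
```

>>> {"method": "step_arm", "body": {
  "gripper": [0,0,0,0,0,0,0,0,0,0],
  "translation": [
    [-0.011,0.051,0],
    [-0.011,0.052,0],
    [-0.011,0.052,0],
    [0,0,0],
    [0,0,-0.02],
    [0,0,-0.02],
    [0,0,0],
    [0,0,0],
    [0,0,0],
    [0,0,0]
  ],
  "roll": [-0.1,-0.1,-0.107,0,0,0,0,0,0,0]
}}

```text
t: 12.9
ee_pos: [0.4678, 0.1555, 0.03]
orientation: [[0.135, 0.991, 0.001], [0.991, -0.135, 0.001], [0.001, 0.001, -1.0]]
force: [0.7, 0.2, -0.3]
opening: 0.485
gripper_force: 60.2
```

Run:
```python
from h import *
o=[]
for n,x0,y0 in(("top",150,110),("side",180,110)):
    im=robot.grab_frame(n); o.append(cv2.resize(im[y0:y0+120,x0:x0+120],(400,400),interpolation=cv2.INTER_NEAREST))
cv2.imwrite("pics/a6.png",np.hstack(o)[:,:,::-1]); print(robot.state()["ee_pos"])
```

```text
[0.46760701 0.15548888 0.02974379]
```

View pics/a6.png

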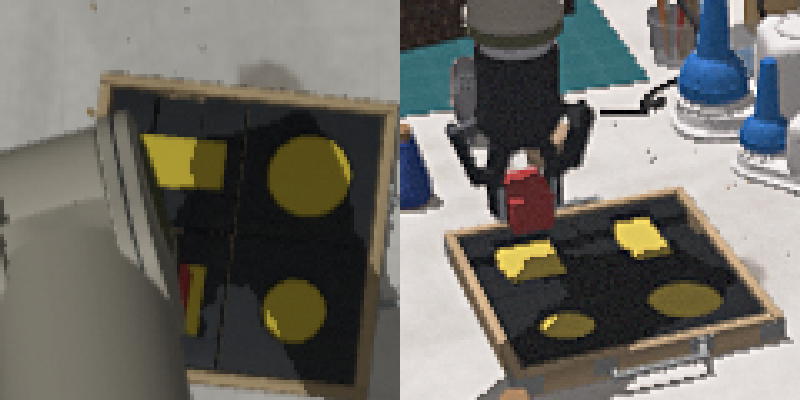

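The tin is gripped above its insert, over the yellow floor at about (205,200) in the top view, and aligned with it. I'll lower it, release with a partial opening and lift.

>>> {"method": "step_arm", "body": {
  "gripper": [0,0,0,0,0,0,0,0,0,0],
  "translation": [
    [0,0,-0.015],
    [0,0,-0.015],
    [0,0,-0.012],
    [0,0,-0.005],
    [0,0,-0.005],
    [0,0,-0.005],
    [0,0,0],
    [0,0,0],
    [0,0,0],
    [0,0,0]
  ],
  "roll": [0,0,0,0,0,0,0,0,0,0]
}}

```text
t: 14.25
ee_pos: [0.4676, 0.1555, -0.0274]
orientation: [[0.136, 0.991, 0.0], [0.991, -0.136, 0.0], [0.0, 0.0, -1.0]]
force: [-0.1, -0.8, -0.7]
opening: 0.485
gripper_force: 60.4
```

>>> {"method": "step_arm", "body": {
  "gripper": [0.7,0.7,0.7,0.7,0.7,0.7,0.7,0.7,1,1],
  "translation": [
    [0,0,0],
    [0,0,0],
    [0,0,0],
    [0,0,0.01],
    [0,0,0.02],
    [0,0,0.03],
    [0,0,0.03],
    [0,0,0.03],
    [0,0,0],
    [0,0,0]
  ],
  "roll": [0,0,0,0,0,0,0,0,0,0]
}}

```text
t: 15.5
ee_pos: [0.4673, 0.1553, 0.0924]
orientation: [[0.136, 0.991, -0.0], [0.991, -0.136, 0.0], [0.0, -0.0, -1.0]]
force: [-0.3, -0.2, 0.4]
opening: 1.001
gripper_force: 0.0
```

>>> {"method": "step_arm", "body": {
  "gripper": [1,1,1,1,1,0.8,0.8,0.8,0.8,0.8],
  "translation": [
    [0.025,0.042,0],
    [0.025,0.042,0],
    [0.025,0.042,0],
    [0.025,0.042,0],
    [0.0244,0.0425,0],
    [0,0,0],
    [0,0,0],
    [0,0,-0.03],
    [0,0,-0.03],
    [0,0,0]
  ],
  "roll": [-0.115,-0.115,-0.115,-0.115,-0.115,-0.115,-0.115,-0.115,0,0]
}}

```text
t: 16.75
ee_pos: [0.5898, 0.3646, 0.029]
orientation: [[0.87, 0.492, -0.005], [0.492, -0.87, -0.004], [-0.006, 0.001, -1.0]]
force: [-0.3, -0.6, 1.4]
opening: 0.799
gripper_force: 0.0
```

Run:
```python
from h import *
o=[]
for n,x0,y0 in(("top",60,100),("side",170,80)):
    im=robot.grab_frame(n); o.append(cv2.resize(im[y0:y0+100,x0:x0+100],(400,400),interpolation=cv2.INTER_NEAREST))
    for c,a,m in blobs(im,(0,120,30),(8,255,255),(170,130,275,230)): print("tin",n,c,a,*rect(n,m,.029))
cv2.imwrite("pics/a7.png",np.hstack(o)[:,:,::-1]); print(robot.state()["ee_pos"])
```

```text
tin top (np.float64(197.4), np.float64(198.3)) 291 [467.1 153.2] [60.4 42.4] 80.3 [466.6 152.2]
tin side (np.float64(218.8), np.float64(184.6)) 96 [473.3 162.6] [99.8 46.5] 73.1 [472.1 161. ]
[0.59200721 0.36551646 0.03259327]
```

View pics/a7.png

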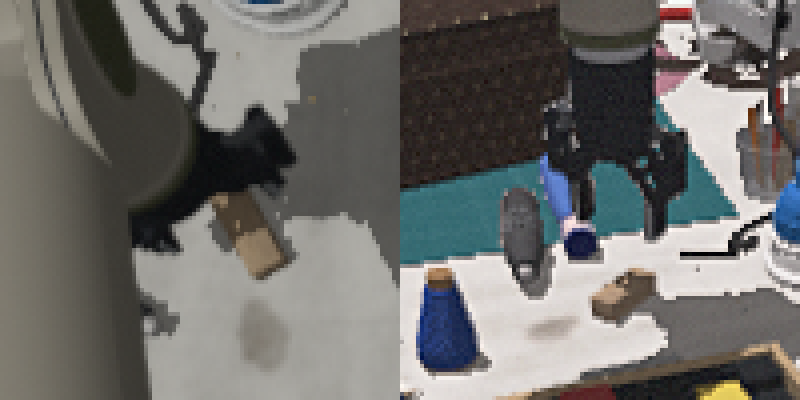

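The tin sits in its insert at (0.467,0.153). The fingers straddle the block at about (121,157) in the top view. I'll descend and grip.

>>> {"method": "step_arm", "body": {
  "gripper": [0.8,0.8,0.8,0.8,0.8,0.8,0.8,0.8,0.8,0.8],
  "translation": [
    [0,0,-0.015],
    [0,0,-0.015],
    [0,0,-0.015],
    [0,0,-0.01],
    [0,0,-0.005],
    [0,0,-0.005],
    [0,0,-0.005],
    [0,0,0],
    [0,0,0],
    [0,0,0]
  ],
  "roll": [0,0,0,0,0,0,0,0,0,0]
}}

```text
t: 18.1
ee_pos: [0.592, 0.366, -0.0373]
orientation: [[0.87, 0.492, 0.0], [0.492, -0.87, 0.0], [0.0, 0.0, -1.0]]
force: [0.0, 0.1, -0.8]
opening: 0.801
gripper_force: 0.0
```

>>> {"method": "step_arm", "body": {
  "gripper": [0,0,0,0,0,0,0,0,0,0],
  "translation": [
    [0,0,0],
    [0,0,0],
    [0,0,0],
    [0,0,0],
    [0,0,0],
    [0,0,0],
    [0,0,0],
    [0,0,0],
    [0,0,0],
    [0,0,0]
  ],
  "roll": [0,0,0,0,0,0,0,0,0,0]
}}

```text
t: 19.35
ee_pos: [0.5921, 0.3659, -0.0373]
orientation: [[0.87, 0.492, 0.0], [0.492, -0.87, 0.0], [0.0, 0.0, -1.0]]
force: [0.5, -0.9, 5.3]
opening: 0.286
gripper_force: 59.5
```

>>> {"method": "step_arm", "body": {
  "gripper": [0,0,0,0,0,0,0,0,0,0],
  "translation": [
    [0,0,0.02],
    [0,0,0.04],
    [0,0,0.04],
    [-0.0023,-0.045,0],
    [-0.0023,-0.045,0],
    [-0.0023,-0.045,0],
    [-0.0023,-0.045,0],
    [-0.0024,-0.046,0],
    [0,0,0],
    [0,0,0]
  ],
  "roll": [0,0,0.115,0.115,0.115,0.115,0.115,0.115,0.115,0.115]
}}

```text
t: 20.6
ee_pos: [0.5803, 0.139, 0.0635]
orientation: [[0.133, 0.991, 0.0], [0.991, -0.133, 0.001], [0.001, 0.0, -1.0]]
force: [-0.4, 0.6, 0.7]
opening: 0.286
gripper_force: 58.9
```

>>> {"method": "step_arm", "body": {
  "gripper": [0,0,0,0,0,0,0,0,0,0],
  "translation": [
    [0,0,-0.02],
    [0,0,-0.02],
    [0,0,-0.01],
    [0,0,0],
    [0,0,0],
    [0,0,0],
    [0,0,0],
    [0,0,0],
    [0,0,0],
    [0,0,0]
  ],
  "roll": [0,0,0,0,0,0,0,0,0,0]
}}

```text
t: 21.85
ee_pos: [0.5802, 0.1398, 0.0124]
orientation: [[0.136, 0.991, 0.0], [0.991, -0.136, 0.0], [0.0, 0.0, -1.0]]
force: [-0.0, -0.2, 0.5]
opening: 0.292
gripper_force: 58.9
```

Run:
```python
from h import *
o=[]
for n,x0,y0 in(("top",150,110),("side",190,110)):
    im=robot.grab_frame(n); o.append(cv2.resize(im[y0:y0+120,x0:x0+120],(400,400),interpolation=cv2.INTER_NEAREST))
cv2.imwrite("pics/a8.png",np.hstack(o)[:,:,::-1]); print(robot.state()["ee_pos"])
```

```text
[0.58026035 0.13984893 0.01242869]
```

View pics/a8.png

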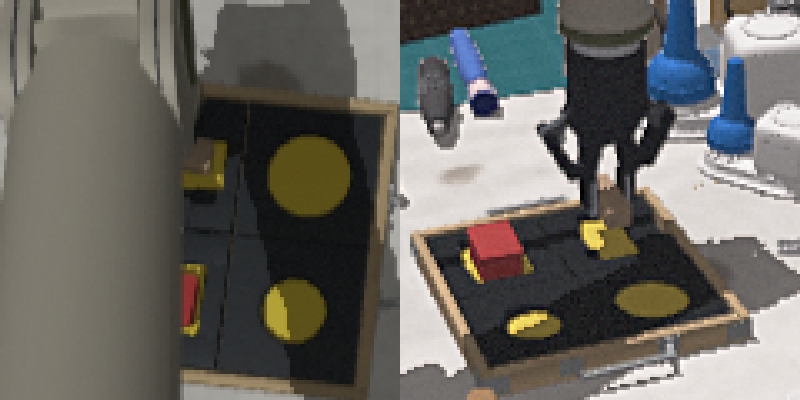

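The block is held above its cut-out, at about (212,157) in the top view. I'll lower, release and lift.

>>> {"method": "step_arm", "body": {
  "gripper": [0,0,0,0,0,0,0,0,0,0],
  "translation": [
    [0,0,-0.01],
    [0,0,-0.01],
    [0,0,-0.005],
    [0,0,-0.005],
    [0,0,-0.004],
    [0,0,-0.003],
    [0,0,0],
    [0,0,0],
    [0,0,0],
    [0,0,0]
  ],
  "roll": [0,0,0,0,0,0,0,0,0,0]
}}

```text
t: 23.2
ee_pos: [0.5804, 0.1399, -0.0244]
orientation: [[0.136, 0.991, 0.0], [0.991, -0.136, 0.0], [0.0, 0.0, -1.0]]
force: [0.5, 1.0, -0.5]
opening: 0.291
gripper_force: 58.9
```

>>> {"method": "step_arm", "body": {
  "gripper": [0.55,0.55,0.55,0.55,0.55,0.55,0.55,0.55,1,1],
  "translation": [
    [0,0,0],
    [0,0,0],
    [0,0,0],
    [0,0,0.01],
    [0,0,0.02],
    [0,0,0.03],
    [0,0,0.03],
    [0,0,0.03],
    [0,0,0.02],
    [0,0,0]
  ],
  "roll": [0,0,0,0,0,0,0,0,0,0]
}}

```text
t: 24.45
ee_pos: [0.5812, 0.1401, 0.1173]
orientation: [[0.136, 0.991, 0.003], [0.991, -0.136, 0.002], [0.002, 0.003, -1.0]]
force: [-0.5, -0.0, -1.5]
opening: 0.949
gripper_force: 0.0
```

Run:
```python
from h import *
im=robot.grab_frame("top"); cv2.imwrite("pics/c_top.png",im[:,:,::-1])
T=cv2.imread("pics/top0.png")[:,:,::-1].copy()
b=robot.grab_frame("side")
for c,a,m in blobs(b,(5,45,60),(19,200,255),(225,160,280,200)): print("block side",c,a,*rect("side",m,.023))
# cone: pale collar; jar: lid via Hough on upscaled crop
for I in(T,im):
    for c,a,m in blobs(I,(8,60,130),(22,200,255),(362,185,400,220),8): print("collar",c,a,cast("top",c,.085))
    for c,a,m in blobs(I,(0,50,20),(25,255,255),(360,185,400,220)): print("cone",c,a,*rect("top",m,.0425))
for c,a,m in blobs(b,(8,60,130),(22,200,255),(275,255,320,285),8): print("collar side",c,a,cast("side",c,.085))
g=cv2.resize(cv2.cvtColor(T[134:178,308:352],cv2.COLOR_RGB2GRAY),None,fx=8,fy=8,interpolation=cv2.INTER_CUBIC)
h=cv2.HoughCircles(g,cv2.HOUGH_GRADIENT,1,200,param1=60,param2=15,minRadius=50,maxRadius=80)
x,y,r=h[0,0]; uv=(308+(x+.5)/8-.5,134+(y+.5)/8-.5); print("jar",uv,r/8,cast("top",uv,.055))
S=cv2.imread("pics/side0.png")[:,:,::-1].copy()
for c,a,m in blobs(S,(0,0,228),(180,20,255),(303,226,323,240)): print("jar side",c,a,cast("side",c,.055))
```

```text
block side (np.float64(254.2), np.float64(175.8)) 363 [580.3 142.1] [159.2 144.1] 81.2 [600.5 162.7]
collar (np.float64(385.6), np.float64(200.5)) 39 [[ 0.44063268 -0.34323045  0.085     ]]
cone (np.float64(378.6), np.float64(203.0)) 319 [ 437.5 -337.6] [59.8 46. ] 88.4 [ 438.7 -336.5]
collar (np.float64(385.7), np.float64(200.4)) 44 [[ 0.44088669 -0.34350896  0.085     ]]
cone (np.float64(378.6), np.float64(203.1)) 321 [ 437.5 -337.6] [59.8 46. ] 88.4 [ 438.6 -336.6]
collar side (np.float64(298.0), np.float64(271.1)) 49 [[ 0.44227027 -0.34145552  0.085     ]]
jar (np.float32(328.5), np.float32(153.5)) 7.725 [[ 0.57569134 -0.20612507  0.055     ]]
jar side (np.float64(314.7), np.float64(230.4)) 137 [[ 0.5834416  -0.20620558  0.055     ]]
```

>>> {"method": "step_arm", "body": {
  "gripper": [1,1,1,1,1,1,1,1,1,1],
  "translation": [
    [-0.014,-0.048,0],
    [-0.014,-0.048,0],
    [-0.014,-0.048,0],
    [-0.014,-0.048,0],
    [-0.014,-0.048,0],
    [-0.014,-0.048,0],
    [-0.014,-0.048,0],
    [-0.014,-0.048,0],
    [-0.014,-0.048,0],
    [-0.014,-0.048,0]
  ],
  "roll": [-0.065,-0.065,-0.065,-0.065,-0.065,-0.065,-0.065,-0.065,-0.065,-0.065]
}}

```text
t: 25.8
ee_pos: [0.4392, -0.3411, 0.1144]
orientation: [[0.709, 0.705, -0.001], [0.705, -0.709, 0.001], [-0.001, -0.001, -1.0]]
force: [0.4, -0.6, -0.6]
opening: 1.001
gripper_force: 0.0
```

>>> {"method": "step_arm", "body": {
  "gripper": [1,1,1,1,1,1,1,1,1,1],
  "translation": [
    [0,0,0],
    [0,0,0],
    [0,0,-0.02],
    [0,0,-0.025],
    [0,0,-0.02],
    [0,0,-0.015],
    [0,0,0],
    [0,0,0],
    [0,0,0],
    [0,0,0]
  ],
  "roll": [0,0,0,0,0,0,0,0,0,0]
}}

```text
t: 27.05
ee_pos: [0.4406, -0.3403, 0.0359]
orientation: [[0.708, 0.707, 0.001], [0.707, -0.708, -0.0], [0.0, 0.001, -1.0]]
force: [-0.1, 0.1, -0.5]
opening: 1.0
gripper_force: 0.0
```

Run:
```python
from h import *
o=[]
for n,x0,y0 in(("top",330,150),("side",240,200)):
    im=robot.grab_frame(n); o.append(cv2.resize(im[y0:y0+120,x0:x0+120],(400,400),interpolation=cv2.INTER_NEAREST))
    if n=="top":
        for c,a,m in blobs(im,(8,60,60),(22,200,255),(185,143,220,172)): print("block",c,a,*rect("top",m,.034))
        for c,a,m in blobs(im,(20,120,60),(35,255,255),(180,140,225,215),3): print("yel",c,a,*rect("top",m,.012))
cv2.imwrite("pics/a9.png",np.hstack(o)[:,:,::-1]); print(robot.state()["ee_pos"])
```

```text
block (np.float64(201.5), np.float64(157.9)) 253 [577.  139.2] [70.4 27.5] 82.3 [577.1 139.4]
yel (np.float64(201.7), np.float64(158.2)) 232 [581.  141.8] [87.  44.8] 82.0 [581.1 141.3]
yel (np.float64(194.9), np.float64(198.5)) 219 [468.5 157.6] [76.1 60.6] 82.6 [468.2 161.3]
[ 0.44047782 -0.34017463  0.03571242]
```

View pics/a9.png

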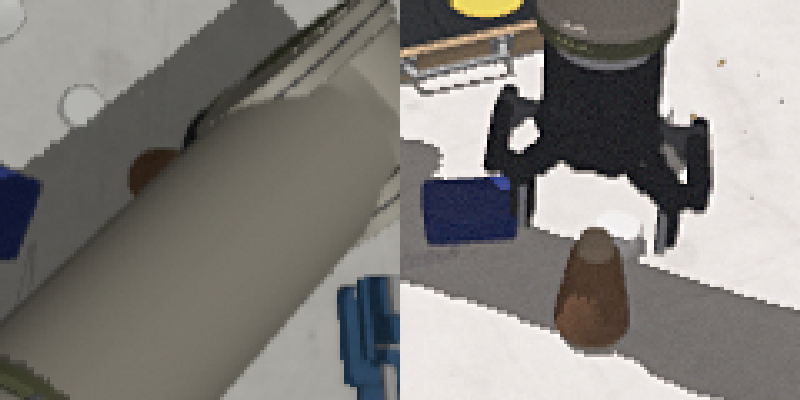

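The block is in its insert at (0.577,0.139), at angle 82.3°. The fingers are centred on the cone, which is at (298,286) in the side view. I'll descend and grip.

>>> {"method": "step_arm", "body": {
  "gripper": [1,1,1,1,1,1,1,1,1,1],
  "translation": [
    [0,0,-0.01],
    [0,0,-0.015],
    [0,0,-0.015],
    [0,0,-0.01],
    [0,0,-0.006],
    [0,0,0],
    [0,0,0],
    [0,0,0],
    [0,0,0],
    [0,0,0]
  ],
  "roll": [0,0,0,0,0,0,0,0,0,0]
}}

```text
t: 28.4
ee_pos: [0.4403, -0.3402, -0.0204]
orientation: [[0.708, 0.707, 0.0], [0.707, -0.708, -0.0], [0.0, 0.0, -1.0]]
force: [-1.2, -0.4, 0.0]
opening: 1.003
gripper_force: 0.0
```

>>> {"method": "step_arm", "body": {
  "gripper": [0,0,0,0,0,0,0,0,0,0],
  "translation": [
    [0,0,0],
    [0,0,0],
    [0,0,0],
    [0,0,0],
    [0,0,0],
    [0,0,0],
    [0,0,0],
    [0,0,0.005],
    [0,0,0.01],
    [0,0,0.01]
  ],
  "roll": [0,0,0,0,0,0,0,0,0,0]
}}

```text
t: 29.65
ee_pos: [0.4403, -0.3402, 0.0052]
orientation: [[0.708, 0.707, 0.0], [0.707, -0.708, -0.0], [-0.0, 0.0, -1.0]]
force: [-0.7, -0.1, -0.7]
opening: 0.541
gripper_force: 60.6
```

>>> {"method": "step_arm", "body": {
  "gripper": [0,0,0,0,0,0,0,0,0,0],
  "translation": [
    [0,0,0.04],
    [0,0,0.04],
    [0.0156,0.0459,0],
    [0.0156,0.0459,0],
    [0.0156,0.0459,0],
    [0.0156,0.0459,0],
    [0.0156,0.0459,0],
    [0.0156,0.0459,0],
    [0.0156,0.0459,0],
    [0.0155,0.0459,0]
  ],
  "roll": [0,0,0,0,0,0,0,0,0,0]
}}

```text
t: 30.9
ee_pos: [0.5654, 0.0286, 0.0851]
orientation: [[0.708, 0.707, 0.001], [0.707, -0.708, 0.0], [0.001, 0.0, -1.0]]
force: [0.0, -0.5, -1.0]
opening: 0.545
gripper_force: 61.0
```

>>> {"method": "step_arm", "body": {
  "gripper": [0,0,0,0,0,0,0,0,0,0],
  "translation": [
    [0,0,0],
    [0,0,0],
    [0,0,-0.02],
    [0,0,-0.02],
    [0,0,-0.015],
    [0,0,0],
    [0,0,0],
    [0,0,0],
    [0,0,0],
    [0,0,0]
  ],
  "roll": [0,0,0,0,0,0,0,0,0,0]
}}

```text
t: 32.15
ee_pos: [0.5651, 0.0272, 0.0297]
orientation: [[0.707, 0.707, 0.001], [0.707, -0.707, 0.0], [0.0, 0.0, -1.0]]
force: [-1.1, -0.4, -1.7]
opening: 0.545
gripper_force: 61.0
```

Run:
```python
from h import *
o=[]
for n,x0,y0 in(("top",170,110),("side",200,110)):
    im=robot.grab_frame(n); o.append(cv2.resize(im[y0:y0+120,x0:x0+120],(400,400),interpolation=cv2.INTER_NEAREST))
cv2.imwrite("pics/a10.png",np.hstack(o)[:,:,::-1]); print(robot.state()["ee_pos"])
```

```text
[0.5650361  0.0271012  0.02957162]
```

View pics/a10.png

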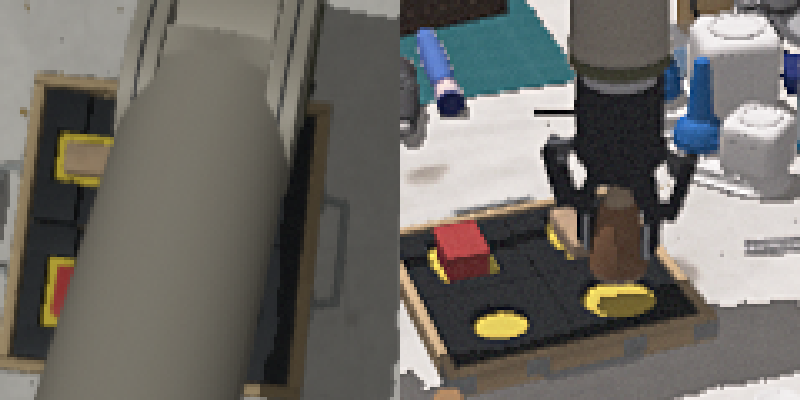

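The cone hangs upright over the large well, at (265,190) in the side view. I'll lower and release.

>>> {"method": "step_arm", "body": {
  "gripper": [0,0,0,0,0,0,0,0,0,0],
  "translation": [
    [0,0,-0.01],
    [0,0,-0.01],
    [0,0,-0.006],
    [0,0,-0.005],
    [0,0,-0.004],
    [0,0,-0.0025],
    [0,0,0],
    [0,0,0],
    [0,0,0],
    [0,0,0]
  ],
  "roll": [0,0,0,0,0,0,0,0,0,0]
}}

```text
t: 33.5
ee_pos: [0.565, 0.0271, -0.0077]
orientation: [[0.708, 0.707, 0.0], [0.707, -0.708, 0.0], [0.0, -0.0, -1.0]]
force: [-4.0, 0.4, 4.8]
opening: 0.548
gripper_force: 62.1
```

>>> {"method": "step_arm", "body": {
  "gripper": [1,1,1,1,1,1,1,1,1,1],
  "translation": [
    [0,0,0],
    [0,0,0],
    [0,0,0],
    [0,0,0],
    [0,0,0],
    [0,0,0.02],
    [0,0,0.03],
    [0,0,0.04],
    [0,0,0.04],
    [0,0,0]
  ],
  "roll": [0,0,0,0,0,0,0,0,0,0]
}}

```text
t: 34.75
ee_pos: [0.5671, 0.0268, 0.126]
orientation: [[0.708, 0.706, 0.006], [0.706, -0.708, 0.002], [0.005, 0.003, -1.0]]
force: [-0.5, 0.6, -1.1]
opening: 1.0
gripper_force: 0.0
```

>>> {"method": "step_arm", "body": {
  "gripper": [1,1,1,1,1,1,1,1,1,1],
  "translation": [
    [0.0026,-0.0466,0],
    [0.0026,-0.0466,0],
    [0.0026,-0.0466,0],
    [0.0026,-0.0466,0],
    [0.0026,-0.0467,0],
    [0,0,0],
    [0,0,-0.02],
    [0,0,-0.025],
    [0,0,-0.025],
    [0,0,0]
  ],
  "roll": [0.1,0.1,0.1,0.1,0.1,0.1,0.1,0.08,0,0]
}}

```text
t: 36.0
ee_pos: [0.5764, -0.2057, 0.0505]
orientation: [[0.006, 1.0, -0.003], [1.0, -0.006, 0.001], [0.001, -0.003, -1.0]]
force: [0.4, 0.8, 1.1]
opening: 0.999
gripper_force: 0.0
```

Run:
```python
from h import *
T=robot.grab_frame("top"); S=robot.grab_frame("side")
cv2.imwrite("pics/d_top.png",T[:,:,::-1]); cv2.imwrite("pics/d_side.png",S[:,:,::-1])
cr=lambda im,x0,y0: cv2.resize(im[y0:y0+120,x0:x0+120],(400,400),interpolation=cv2.INTER_NEAREST)
cv2.imwrite("pics/a11.png",np.hstack([cr(T,170,110),cr(S,245,160)])[:,:,::-1]); 
e=robot.state()["ee_pos"]; print(e,proj("side",e),proj("side",[.578,-.206,.055]))
for c,a,m in blobs(T,(8,60,110),(22,200,255),(225,140,270,180),8): print("collar",c,a,cast("top",c,.097))
for c,a,m in blobs(T,(0,60,20),(17,255,255),(225,140,270,180),30): print("cone",c,a,*rect("top",m,.0545))
```

```text
[ 0.57806437 -0.20636624  0.0527349 ] [312.98041711 231.72138678] [312.93557208 230.97436743]
collar (np.float64(260.5), np.float64(153.2)) 191 [[ 0.57215769 -0.0214293   0.097     ]]
collar (np.float64(242.4), np.float64(157.1)) 53 [[0.56305485 0.025941   0.097     ]]
cone (np.float64(243.3), np.float64(163.3)) 221 [557.3  25.6] [48.1 48.1] 44.0 [554.9  24.8]
```

View pics/a11.png

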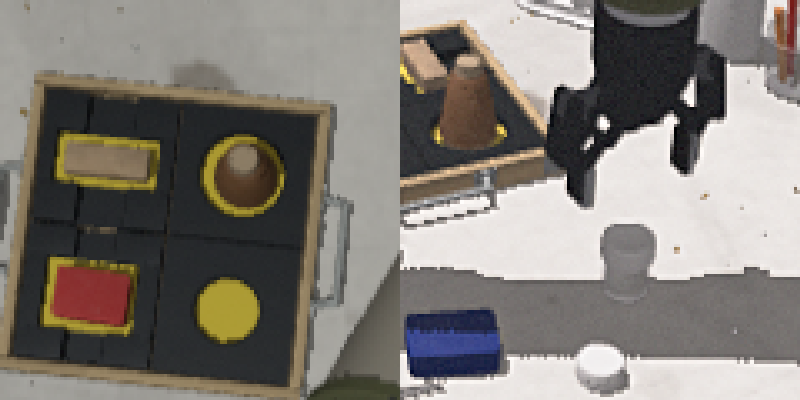

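The block, tin and cone are all seated with yellow showing around them. The jar's lid is at (313,230) in the side view, centred between the fingers. I'll descend and grip the lid.

>>> {"method": "step_arm", "body": {
  "gripper": [1,1,1,1,1,1,1,1,1,1],
  "translation": [
    [0,0,-0.015],
    [0,0,-0.015],
    [0,0,-0.015],
    [0,0,-0.01],
    [0,0,-0.005],
    [0,0,-0.005],
    [0,0,0],
    [0,0,0],
    [0,0,0],
    [0,0,0]
  ],
  "roll": [0,0,0,0,0,0,0,0,0,0]
}}

```text
t: 37.35
ee_pos: [0.5781, -0.206, -0.0129]
orientation: [[0.006, 1.0, 0.0], [1.0, -0.006, 0.0], [0.0, 0.0, -1.0]]
force: [-1.3, 0.3, 0.1]
opening: 0.999
gripper_force: 0.0
```

>>> {"method": "step_arm", "body": {
  "gripper": [0,0,0,0,0,0,0,0,0,0],
  "translation": [
    [0,0,0],
    [0,0,0],
    [0,0,0],
    [0,0,0],
    [0,0,0],
    [0,0,0],
    [0,0,0],
    [0,0,0.005],
    [0,0,0.01],
    [0,0,0.01]
  ],
  "roll": [0,0,0,0,0,0,0,0,0,0]
}}

```text
t: 38.6
ee_pos: [0.5781, -0.2061, 0.0127]
orientation: [[0.006, 1.0, 0.0], [1.0, -0.006, -0.0], [-0.0, 0.0, -1.0]]
force: [0.8, 0.6, -0.7]
opening: 0.458
gripper_force: 60.3
```

Run:
```python
from h import *
S=robot.grab_frame("side"); D=cv2.imread("pics/d_side.png")[:,:,::-1]
cv2.imwrite("pics/e_side.png",S[:,:,::-1])
for z in(0,.025,.055,.08): print(z,proj("side",[.578,-.206,z]).round(1))
f=lambda a:cv2.cvtColor(a.copy(),cv2.COLOR_RGB2GRAY)[206:262:2,298:332:2]
a,b=f(D),f(S)
for i in range(len(a)): print(206+2*i,*("%3d"%v for v in a[i])," | ",*("%3d"%v for v in b[i]))
```

```text
0 [311.6 247.1]
0.025 [312.2 239.8]
0.055 [312.9 231. ]
0.08 [313.6 223.4]
206  29  31  32  54 250 234 230 230 231 229 232 232 232 239  42  27  28  |   57  58 103  29  39  35  34  38  33  34  39  39  37  34  39  30 144
208  35  40  25 211 235 232 230 231 233 231 227 229 229 235  63  29  22  |   36  55 213  30  34  35  36  32  38  31  39  33  32  29  34  31 210
210  32  33  82 249 232 233 231 233 232 230 231 228 232 235 244  53  16  |   30  45 142  30  37  39  37  34  29  66  79  35  28  33  35  35  25
212  31  74  91 249 231 232 231 231 231 231 232 231 231 231 232 242 148  |   37  57 179  28  31  39  26  33  94 247 219  30  32  37  39  35  28
214  29  78  96 247 233 235 233 233 234 231 231 231 232 232 232 233 229  |   33  38 194  31  31  31  33  21 168 236 248  18  37  36  36  33 112
216  38  86  96 242 232 232 231 230 232 232 230 228 230 231 230 230 228  |   36  33  30  31  70  31  31  34 254 236 134  26  25  30  20 220 240
218  31  91  99 239 228 228 233 229 230 229 229 229 228 229 230 229 226  |   28  36  31  30 136  35  33 228 226 238  59  22  27  53  94 242 226
220  58  87 100 2
[... 2306 characters left out ...]
 116 115 114 117 116 114 117 116 113 113 113 113 110  |  115 113 112 111 116 115 115 116 116 116 114 112 114 111 109 115 110
254 114 117 112 118 115 115 115 119 121 114 117 115 115 116 112 113 116  |  112 116 113 111 117 115 115 114 119 118 115 109 117 117 116 114 118
256 112 117 118 113 114 114 113 114 118 115 117 117 112 114 116 114 118  |  113 116 114 113 115 115 111 114 115 113 116 116 116 116 111 113 116
258 113 119 114 115 113 114 113 115 115 115 119 110 117 114 115 114 117  |  114 112 114 113 112 114 111 117 113 113 112 118 114 114 114 112 117
260 115 113 111 112 113 114 116 115 115 111 114 112 112 115 112 118 118  |  114 112 109 112 111 115 111 114 115 116 116 113 114 113 111 118 115
```

The jar's base moved from row 250 to row 242 and its top from row 228 to row 220. It rose the full 25 mm, upright and without slip. I'll carry it to its insert.

>>> {"method": "step_arm", "body": {
  "gripper": [0,0,0,0,0,0,0,0,0,0],
  "translation": [
    [0,0,0.02],
    [0,0,0.03],
    [0,0,0.02],
    [-0.018,0.0355,0],
    [-0.018,0.0355,0],
    [-0.018,0.0355,0],
    [-0.018,0.0355,0],
    [-0.018,0.0355,0],
    [-0.018,0.0355,0],
    [-0.018,0.0355,0]
  ],
  "roll": [0,0,0,0,0,0,0,0,0,0]
}}

```text
t: 39.9
ee_pos: [0.4514, 0.0435, 0.0825]
orientation: [[0.006, 1.0, 0.001], [1.0, -0.006, 0.001], [0.001, 0.001, -1.0]]
force: [0.1, 0.0, -1.2]
opening: 0.461
gripper_force: 60.5
```

>>> {"method": "step_arm", "body": {
  "gripper": [0,0,0,0,0,0,0,0,0,0],
  "translation": [
    [0,0,0],
    [0,0,0],
    [0,0,-0.015],
    [0,0,-0.02],
    [0,0,-0.015],
    [0,0,0],
    [0,0,0],
    [0,0,0],
    [0,0,0],
    [0,0,0]
  ],
  "roll": [0,0,0,0,0,0,0,0,0,0]
}}

```text
t: 41.15
ee_pos: [0.4521, 0.0425, 0.0322]
orientation: [[0.006, 1.0, 0.0], [1.0, -0.006, 0.0], [0.0, 0.0, -1.0]]
force: [0.4, 0.4, -1.3]
opening: 0.459
gripper_force: 60.6
```

Run:
```python
from h import *
S=robot.grab_frame("side"); cv2.imwrite("pics/f_side.png",S[:,:,::-1]); e=robot.state()["ee_pos"]; b=e[2]+.0129
print(e,"bottom z",b)
for z in(.012,b,b+.055): print(z,proj("side",[e[0],e[1],z]).round(1))
a=cv2.cvtColor(S,cv2.COLOR_RGB2HSV); g=cv2.cvtColor(S,cv2.COLOR_RGB2GRAY)
for r in range(170,214,2): print(r,*("%3d%s"%(g[r,c],"Y" if 20<=a[r,c,0]<=35 and a[r,c,1]>110 else " ") for c in range(208,256,2)))
```

```text
[0.45204869 0.04257379 0.03208298] bottom z 0.04498297601681751
0.012 [229.4 209.6]
0.04498297601681751 [229.  200.5]
0.0999829760168175 [228.2 184.7]
170  35   24  119  199  236   27   33   30   31   35   34   25   25   31   31   42   26   26   30   20  120   60   48   56 
172  28   31   66  238  157   48   37   32   38   35   82  138   63   32   35   36   29   28   28   45  116  135  117   35 
174  21   31   44  224  180   38   38   33   28  136   98   73   65   28   31   29   30   37   29  107  166  162  164   39 
176  52   34   25  111  114   35   32   35   34   45   44   47   50   34   37   32   36   36   43  121  176  165  168  164 
178  91   29   15   33   72   41   33   37   38   50   44   48   36   44   35   30   35   40  126Y  86  143  166  165  157 
180  49   26   28   30   30   49   31   30   66   92  123  126   42   26   33   44   25   24  111Y 158Y  96  171  168  156 
182  36   45   48   29   30   27   38   48  222  239  252  107  123   85   42   80   44   49   54  205Y  97  106  177  158 
184  27  104Y  77   35   57   24   29   60  236  126   98  114  118  121   29   7
[... 1077 characters left out ...]
   48   92   99   99   63   28   39   46   51   47   43   45   36   25   27   21 
204 115   46   49   49   47   53   46   24   27  124Y 141Y 211Y 184Y 127Y  56   24   33   36   24   32   23   28   26   24 
206 182   26   49   48   53   52   38   69Y 220Y 202Y 203Y 187Y 189Y 191Y 204Y  24   29   30   30   31   38   31   22   25 
208 193  115   46   46   46   45   47  126Y 205Y 201Y 174Y  87Y  91Y  97Y  98Y  29   35   32   25   25   34   37   32   26 
210 165  178   24   53   45   49   49   45  157Y 196Y  82Y  92Y  92Y  88Y  22   32   32   26   36   23   26   20   24   27 
212 103  192  116   50   50   48   49   48   21   25   27   20   14   28   33   23   22   27   20   22   38   54   68   77
```

The jar hangs upright over the small well: axis at column 229, yellow floor at (229,207). I'll lower, release and lift.

>>> {"method": "step_arm", "body": {
  "gripper": [0,0,0,0,0,0,0,0,0,0],
  "translation": [
    [0,0,-0.008],
    [0,0,-0.008],
    [0,0,-0.006],
    [0,0,-0.004],
    [0,0,-0.004],
    [0,0,-0.0025],
    [0,0,0],
    [0,0,0],
    [0,0,0],
    [0,0,0]
  ],
  "roll": [0,0,0,0,0,0,0,0,0,0]
}}

```text
t: 42.45
ee_pos: [0.452, 0.0425, -0.0005]
orientation: [[0.006, 1.0, 0.0], [1.0, -0.006, 0.0], [0.0, 0.0, -1.0]]
force: [0.7, -0.6, -1.2]
opening: 0.458
gripper_force: 60.6
```

>>> {"method": "step_arm", "body": {
  "gripper": [0.8,0.8,0.8,0.8,0.8,0.8,0.8,0.8,0.8,0.8],
  "translation": [
    [0,0,0],
    [0,0,0],
    [0,0,0],
    [0,0,0],
    [0,0,0],
    [0,0,0.01],
    [0,0,0.02],
    [0,0,0.04],
    [0,0,0.04],
    [0,0,0.04]
  ],
  "roll": [0,0,0,0,0,0,0,0,0,0]
}}

```text
t: 43.7
ee_pos: [0.452, 0.0421, 0.1515]
orientation: [[0.007, 1.0, 0.001], [1.0, -0.007, 0.0], [0.0, 0.001, -1.0]]
force: [0.6, 0.6, -0.3]
opening: 0.802
gripper_force: 0.0
```

>>> {"method": "step_arm", "body": {
  "gripper": [1,1,1,1,1,1,1,1,1,1],
  "translation": [
    [0,-0.045,0],
    [0,-0.045,0],
    [0,-0.045,0],
    [0,-0.045,0],
    [0,-0.045,0],
    [0,-0.045,0],
    [0,0,0],
    [0,0,0],
    [0,0,0],
    [0,0,0]
  ],
  "roll": [0,0,0,0,0,0,0,0,0,0]
}}

```text
t: 44.95
ee_pos: [0.4523, -0.2265, 0.1495]
orientation: [[0.004, 1.0, 0.0], [1.0, -0.004, 0.001], [0.001, 0.0, -1.0]]
force: [0.4, 1.0, -0.2]
opening: 0.998
gripper_force: 0.0
```

Run:
```python
from h import *
T=robot.grab_frame("top"); S=robot.grab_frame("side"); T0=cv2.imread("pics/top0.png")[:,:,::-1].copy()
cv2.imwrite("pics/g_top.png",T[:,:,::-1])
for c,a,m in blobs(T,(0,0,75),(180,60,255),(224,190,254,216),20): print("jar",c,a,*rect("top",m,.067))
for c,a,m in blobs(T,(20,120,40),(35,255,255),(180,140,262,216),3): print("yel",c,a,*rect("top",m,.012))
for c,a,m in blobs(T,(0,60,20),(17,255,255),(225,140,258,180),30): print("cone",c,a,*rect("top",m,.0545))
for n,I in(("before",T0),("after",T)):
    for c,a,m in blobs(I,(105,100,20),(125,255,255),(100,190,345,270),60): print(n,"blue",c,a)
g=cv2.cvtColor(S,cv2.COLOR_RGB2GRAY)
for r in range(186,216,2): print(r,*("%3d"%v for v in g[r,212:250:2]))
```

```text
jar (np.float64(238.2), np.float64(201.6)) 211 [450.6  41. ] [42.1 39.7] 88.4 [450.4  40.5]
yel (np.float64(201.4), np.float64(158.1)) 232 [581.2 142.1] [86.3 44.5] 82.0 [581.3 142.1]
yel (np.float64(240.8), np.float64(162.1)) 220 [566.6  28.5] [69.9 67.6] 43.2 [567.2  32.4]
yel (np.float64(194.9), np.float64(198.4)) 223 [468.4 157.5] [76.2 60.5] 82.1 [468.5 161.2]
yel (np.float64(236.1), np.float64(206.5)) 69 [448.1  46. ] [53.3 41.9] 69.9 [443.1  48.4]
cone (np.float64(243.3), np.float64(163.6)) 212 [557.3  25.5] [48.1 48.1] 44.0 [554.2  24.8]
before blue (np.float64(329.3), np.float64(213.0)) 467
before blue (np.float64(126.7), np.float64(219.7)) 232
before blue (np.float64(294.1), np.float64(243.8)) 202
before blue (np.float64(173.2), np.float64(254.8)) 223
after blue (np.float64(329.2), np.float64(213.1)) 463
after blue (np.float64(126.7), np.float64(219.7)) 232
after blue (np.float64(294.1), np.float64(243.8)) 202
after blue (np.float64(173.4), np.float64(254.7)) 216
186  60 116 107 107  95  63  50  59  43  49  48  46  55  50  46  49  46  37  36
188  44  41  53  54  59  58  59 
[... 387 characters left out ...]
  43 152 149 208 229 216 129 115 120  50  50  52  53  45  54
200  49  48  50  51  48  98 143 129 131 125 125 127  89  49  45  54  54  47  44
202  53  50  55  52  52  49 131 130 132 124 126 117  44  54  57  52  50  53  38
204  49  55  49  51  48  33 118 121 115 108 109 105  56  26  49  52  51  55  50
206  51  52  49  52  40  69 136 116 114 111 110 106 126  30  29  53  52  51  49
208  48  51  50  51  53 124 133 110 117 109 107 105  97  43  41  53  52  50  50
210  29  50  55  51  53  49 129 116 106 108 114 121  26  34  50  53  48  54  48
212 119  48  48  55  48  47  45  47  41  46  45  47  52  54  43  41  43  36  74
214 181  29  50  51  47  53  48  49  50  48  50  43  41  49  83 120 157 196 177
```

The jar stands in its well at (0.451,0.041). The tin, block and cone are seated, the blue things haven't moved, and the gripper is open and clear.

```bash
python3 -c "
from plant import robot
print(robot.hand_in())"
```

```text
the job is handed in; nothing more can be done
None
```

The job is handed in: the tin, block, brown cone and jar are each upright in their own inserts, the blue cone and blue case are where they were, and the gripper is open and clear.

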